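Load a tube rack past the sprung gate of an analyser intake

ROBOT

A 6-joint arm with a two-finger parallel gripper is mounted at the origin on the work surface. World frame = base frame: x ahead of the robot, y to its left, z up, the work surface at z = 0. Lengths are in m, angles in rad, forces in N, time in s.
With the tool pointing down it reaches from about 0.35 to 0.725 m from the base axis. Payload 4.3 kg.
Tool frame: the origin (TCP) lies at the centre of the arm's flange, where the gripper is bolted on; the fingertips stand 173 mm ahead of it and the grasp point (between the pads) lies 155 mm ahead of it; x points along the fingers, y is the direction in which the jaws open and shut, and the axes are right-handed (so a half turn about x gives the same grasp; the last joint's range is limited). The gripper opens to 85 mm and grips with 20 to 120 N. Pads are 22 mm wide; open, the fingers measure 114 mm over their backs; the gripper's body (76 mm by 85 mm) begins 54 mm behind the grasp point. The pads swing forward as they close: fully open they stand 13 mm farther back than shut.
Start: joints at [1.22, 0.377, 0.081, 1.274, 0, 1.46], TCP at [0.137, 0.558, 0.405] pointing down, gripper open.
Joint ranges: [-2.72, 2.72], [-0.84, 1.66], [-1.02, 1.22], [-1.77, 2.12], [-1.37, 1.28], [-3.14, 3.14]. Speed limits (rad/s): [2.57, 2.57, 3.14, 3.14, 3.14, 3.14].

INTERFACE

Orientations are given as [roll, pitch, yaw] about the fixed x, y, z axes, in that order (R = Rz(yaw) Ry(pitch) Rx(roll)).
In Python, from cell import env, vision gives the robot as it stands. The module is installed in compiled form; this text tells all that it offers.
- The arm moves only by the tool apply_moves, never from a script. Its argument "series" is text: rows parted by semicolons, each of 4 numbers parted by spaces: the shift along the tool's x, y, z in m, then the turn about the tool's x in degrees. In form: dx dy dz yaw; .... A call has 1 to 10 rows; each row shifts and turns the commanded pose from where the row before left it, along the tool's axes as they then stand; what a row does not reach is not made up. A row lasts 1/10 s, in which the tool goes at most 50 mm and 8.59 degrees, less where a joint would pass 70% of its speed; a pose out of reach is approached as far as the arm can. A call with a gripper value outside its range is refused whole. "claw" is the opening, from -1 (shut) to 1 (fully open), set as the call begins (left out, the last holds). The fingers move at their own pace and stop on an object; "force" is the grip in N (left out, the last holds). Time passes only in rows, so rows that do not move let the fingers close. It gives the time, the measured TCP pose, the force and the opening at its end, in the units of the state.
- env.state(): the state, without advancing time (a new reading comes with each control period).
- vision.grab_frame(name): name is "scene" or "top"; returns a dict with "img" (384x512x3 uint8, blue, green, red), "K" (3x3 intrinsics, pixels), "world_to_cam" (4x4, takes a point from world to camera coordinates). Camera axes: x right, y up, looking along -z (the intrinsics and any distortion apply to the point x, -y, -z); pixel columns grow to the right and rows downward; lengths in m; the calibration is good to about 2 mm. A picture is of the moment at which its call begins. There is no depth.
- env.finish_job(): hands the job in, once; it reports no verdict.
The state is a dict: "time": time; "joints": joint angles; "joint_velocities": joint speeds; "joint_efforts": joint torques, N m; "tcp_pos": TCP position; "tool_rot": TCP orientation; "contact_force": force on the tool from outside, world axes, zero at the start; "ft_torque": the same for the moment, N m; "grip_width": opening from 0.0 (shut) to 1.0 (fully open).
Only numpy, scipy, OpenCV 4.12 (cv2) and the standard library are available. Lean on these libraries where they do the work, as an engineer would, in place of code of your own. Each camera call takes 0.05 s, during which the arm holds its last target. There are 200 camera calls.

TASK

Load the tube rack into the analyser: press the intake gate's long side bar down with one fingertip to hold the gate open, and with the other finger push the rack by its upright rear handle along the lane until its whole tube block is past the gate, then let go so that the gate closes behind the block. The gate must not touch the rack on the way; only push, never lift or tip the rack, and leave the other things on the bench alone.

Things in the scene. Friction and masses are not known exactly. Their poses are not given: they have to be found in the camera images.
- station: Fixed analyser intake: cream deck with a straight lane (floor z 8 mm) between low aluminium walls, 64 mm apart inside, tops 28 mm above the bench, ending at a cream housing 105 mm tall. Origin: bench top (z 0), lane centre line, right under the gate blade. +y: direction of travel; +x: side of the hinge shaft and press bar. z up.
- lane_stop (a point): Foot of the metal stop at the lane's end, on the centre line at y = +100 mm of the station; the lane's entry is at y = -263 mm.
- gate_shaft (a point): Middle of the gate's hinge shaft: 10 mm thick, parallel to the lane, at x = 42, z = 70 mm of the station, on two posts 80 mm tall at y = -255 and +16 mm.
- gate_blade (a point): Middle of the blade's lower edge. Gate shut: 28 mm above the bench; the blade is an aluminium plate 7 mm thick (along y) standing across part of the lane at the station's y = 0, x = -36 to +1 mm, hung from an arm at z = 71 mm. Opening swings it up and sideways about the shaft, to about 140 mm above the bench, always at y = 0.
- gate (a joint): Hinge angle of the gate in rad: 0 = shut, grows as the press bar is pushed down, stop at 0.96. From 0.70 up the blade is clear above the tube block; about 0.8 is good. A spring shuts it whenever it is let go; holding the bar down takes about 3 to 6 N, more if pushed fast.
- press_bar (a point): Centre of the press bar: flat steel strip 34 mm wide, 240 long, 4 thick, parallel to the lane, 55 mm from the shaft; a fingertip slides along its top. Rods join its two ends to the shaft: stay 15 mm inside the ends. Gate shut: at x 95, y -130, z 84 mm of the station, the strip leaning with its outer edge higher. Gate at 0.8 rad: x 88, z 41 mm, strip nearly level; 1 mm lower opens it about 0.02 rad.
- rack: Loose blue rack, about 0.3 kg, in the lane before the gate. Origin: centre of its underside; +y: direction of travel, as the station's. Base plate 60 x 157 x 12 mm; tube block with white caps on the front, y 14.5 to 78.5 mm, 46 mm tall; behind it only base plate, which fits under the shut blade; at the rear a handle plate that stays on the near side of the gate.
- tube_block_rear (a point): Foot of the tube block's rear face (14.5 mm ahead of the rack's origin, on top of the base plate). The block is past the gate when this is more than 4 mm beyond the station's origin along its y; the stop allows at most about 36 mm.
- rack_handle (a point): Middle of the rear face of the rack's upright handle plate, pushed here towards +y: 56 mm wide, 8 mm thick, its top 70 mm above the bench. This point is 78.5 mm behind the rack's origin and 45 mm above the bench.
- reagent_bottle: Bystander: closed reagent jar, 64 mm across, 120 mm tall; origin at the centre of its underside.
- spare_tubes: Bystander: loose rectangular block of capped micro tubes, 75 x 110 x 57 mm, no handle; origin at the centre of its underside.
- tip_box: Bystander: closed box of pipette tips, 89 x 114 x 68 mm; origin at the centre of its underside.
Things that resemble listed ones, but are neither listed nor needed, are in the scene too. What is meant by the rack is not turquoise, and is the smaller of those in its own colour.

How it is judged:
On the way, in this order (a step that is already met when the one before it is completed fails the run):
1. the gate is held open by a finger while the rack is still in front of it (value of joint gate above 0.65 rad and contact force between the fingers and gate above 0.3 N and y of rack in the frame of station below -0.0825 m), for 0.2 s.
2. the tube block is half under the gate, which a finger still holds open (value of joint gate above 0.65 rad and contact force between the fingers and gate above 0.3 N and y of rack in the frame of station between -0.06 and -0.0105 m), for 0.1 s.
3. the whole block is past the gate, which a finger still holds open (value of joint gate above 0.65 rad and contact force between the fingers and gate above 0.3 N and y of rack in the frame of station above -0.0105 m), for 0.1 s.
At the end, for the whole second after the job is handed in: The rack lies flat and still in the lane (tilt under 0.05 rad, within 5 mm of the centre line) with its whole tube block past the gate (rack origin between -10.5 and +25 mm along the station's y), and the gate is shut (under 0.08 rad) (y of rack in the frame of station between -0.0105 and 0.025 m and value of joint gate below 0.08 rad and linear speed of rack below 0.01 m/s and angle between rack's own z axis and vertical below 0.05 rad and height (world z) of rack below 0.012 m and x of rack in the frame of station between -0.005 and 0.005 m); the robot touches nothing.
It fails at once if the gate touches the rack (more than 1 N) (contact force between gate and rack above 1 N).
It fails at once if the rack is lifted more than 10 mm off the lane or tipped more than 0.2 rad (height (world z) of rack above 0.018 m or angle between rack's own z axis and vertical above 0.2 rad).
It fails at once if a bystander is moved by more than 20 mm (distance of any of reagent_bottle, spare_tubes, tip_box from where it was at the start of the episode above 0.02 m).
It also fails if it takes over 38 s, if anything falls off the work surface, if the arm or the gripper's body presses on something with over 40 N, if the wrist force passes 120 N, or if a joint passes its speed limit or range.

## Working session

There is one attempt and no reset: what is moved stays moved. The work goes in short steps, Python scripts to look and compute and a tool call to move; the robot and the scene stay as the last step left them, time stands still between calls to the robot, and variables do not carry over. Pictures are saved under pics/ and viewed, about 8 in all and at most 12, crops included, and the job is handed in when it is done.

Besides the shell and the picture viewer there is one more tool, called after "Call:" as a command line: name --argument value ..., lists and objects as JSON in quotes. apply_moves: Moves the arm, as the interface text tells. Its arguments: {"type":"object","properties":{"series":{"type":"string"},"claw":{"type":"number"},"force":{"type":"number"}},"required":["series"]}

```bash
mkdir -p pics
python3 - <<'E'
from cell import env, vision
import cv2,numpy as np
for n in("scene","top"):
    f=vision.grab_frame(n); cv2.imwrite(f"pics/{n}0.png",cv2.resize(f["img"],(800,600),interpolation=cv2.INTER_CUBIC)); print(n,f["K"].tolist(),np.round(f["world_to_cam"],4).tolist(),[k for k in f])
    np.savez(f"{n}.npz",K=f["K"],T=f["world_to_cam"])
print(env.state())
E
```

```text
scene [[490.7177662279279, 0.0, 253.6673395893194], [0.0, 490.7177662279279, 190.48154460243097], [0.0, 0.0, 1.0]] [[0.6477, 0.7619, 0.0025, -0.4317], [-0.5545, 0.4691, 0.6873, 0.2447], [0.5225, -0.4466, 0.7263, -1.9962], [0.0, 0.0, 0.0, 1.0]] ['img', 'K', 'world_to_cam']
top [[361.5317645232037, 0.0, 254.21145564683712], [0.0, 361.5317645232037, 194.28473325620664], [0.0, 0.0, 1.0]] [[-0.0162, -0.9997, -0.0186, 0.0765], [0.988, -0.0189, 0.1535, -0.5931], [-0.1538, -0.0159, 0.988, -0.9172], [0.0, 0.0, 0.0, 1.0]] ['img', 'K', 'world_to_cam']
{'time': 0.1, 'joints': array([ 1.21970489e+00,  3.77999731e-01,  7.97956117e-02,  1.27442136e+00,
       -4.05349709e-06,  1.46048804e+00]), 'joint_velocities': array([-0.00246049, -0.00228561,  0.00235046,  0.00066604, -0.00066262,
        0.00128562]), 'joint_efforts': array([ 9.67343767e-04, -4.64697218e+01,  2.70581084e+01,  1.20015704e-02,
       -1.32432147e-04,  1.66552655e-05]), 'tcp_pos': array([0.13702356, 0.55816083, 0.40386247]), 'tool_rot': array([-1.67888856,  1.56896717, -1.91967172]), 'contact_force': array([ 0.61861124, -0.53220311, -0.28057553]), 'ft_torque': array([ 0.01134942,  0.02091015, -0.02942494]), 'grip_width': 0.9987586827686649}
```

View pics/scene0.png

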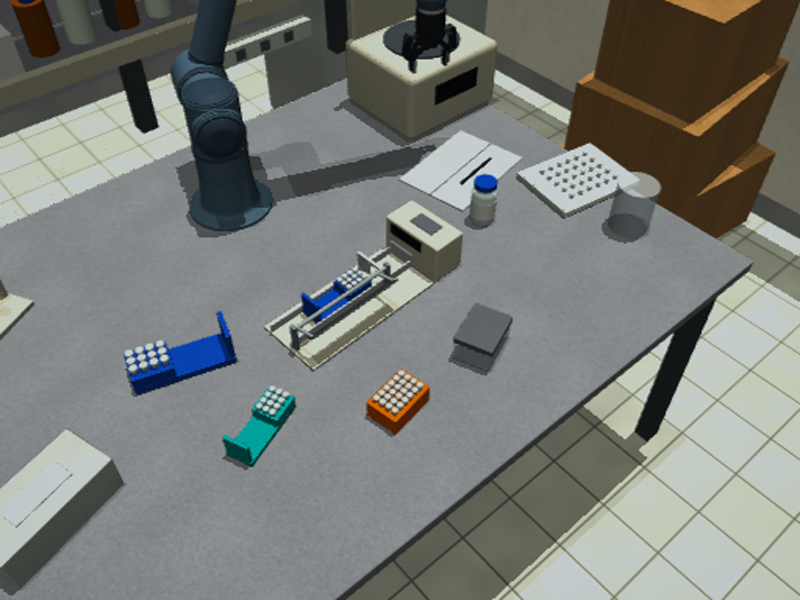

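View pics/top0.png

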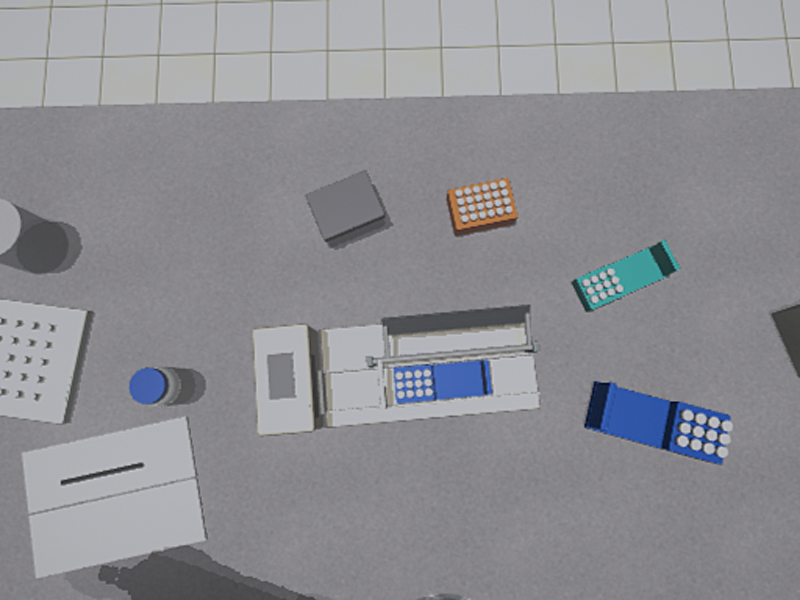

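The top view shows the station with travel to the left (world +y) and the hinge and bar on its upper side (world +x). The small blue rack sits in the lane, its handle at about (488,378) and the gate at column ~385. I'll zoom in for measurement.

Run:
```python
from cell import env, vision
import cv2,numpy as np
f=vision.grab_frame("top"); c=f["img"][190:290,155:355]
cv2.imwrite("pics/topcrop.png",cv2.resize(c,(800,400),interpolation=cv2.INTER_CUBIC))
```

```text
(no output)
```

View pics/topcrop.png

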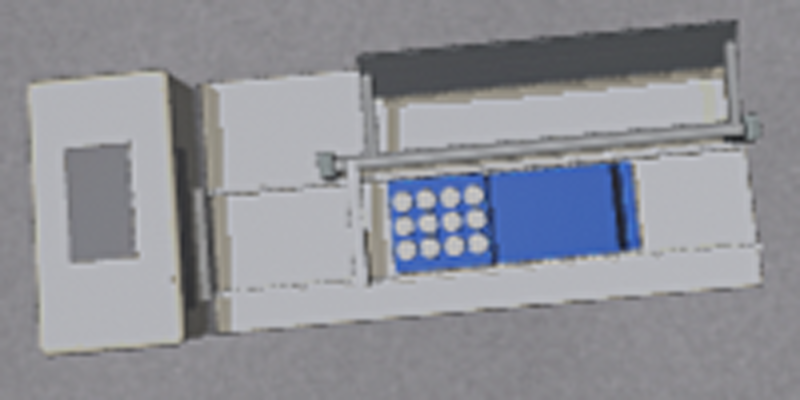

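```bash
cat > h.py <<'E'
import numpy as np
from scipy.optimize import least_squares
def cam(n):
    d=np.load(f"{n}.npz"); return d["K"],d["T"]
def proj(n,P):
    K,T=cam(n); c=np.atleast_2d(P)@T[:3,:3].T+T[:3,3]; c=c*[1,-1,-1]; u=c@K.T; return u[:,:2]/u[:,2:]
def ray(n,uv,z):
    K,T=cam(n); d=np.linalg.inv(K)@[uv[0],uv[1],1]*[1,-1,-1]; R=T[:3,:3]; o=-R.T@T[:3,3]; d=R.T@d
    return o+d*(z-o[2])/d[2]
E
python3 - <<'E'
from h import *
c=lambda u,v:(u/4+155-.4,v/4+190-.4)
pts=[("postL",326,165,.08,.042,.016),("postR",752,127,.08,.042,-.255),("barC",550,59,.084,.095,-.130),("shaftmid",540,145,.07,.042,-.1195)]
W=[]
for n,u,v,z,x,y in pts:
    p=ray("top",c(u,v),z); W.append(p[:2]); print(n,p)
S=np.array([p[4:] for p in pts]); W=np.array(W)
def T(q,s): a=q[2]; return s@np.array([[np.cos(a),np.sin(a)],[-np.sin(a),np.cos(a)]])+q[:2]
r=least_squares(lambda q:(T(q,S)-W).ravel(),[.4,0.1,0]); q=r.x; print("station",q, (r.fun*1e3).reshape(-1,2).round(1))
np.save("q.npy",q)
a=q[2];R=np.array([[np.cos(a),-np.sin(a)],[np.sin(a),np.cos(a)]])
for n,u,v,z in [("hL",634,163,.07),("hR",640,249,.07),("frontbase",391,180,.054),("frontbase2",398,272,.054),("blade?",362,283,.07),("caps mid",440,222,.058),("blockrearL",487,172,.054),("blockrearR",492,263,.054)]:
    p=ray("top",c(u,v),z); print(n,p.round(4),((p[:2]-q[:2])@R).round(4))
E
```

```text
postL [0.496199   0.11287657 0.08      ]
postR [ 0.51551505 -0.15711804  0.08      ]
barC [ 0.5607157  -0.03060378  0.084     ]
shaftmid [ 0.50714211 -0.02367027  0.07      ]
station [0.45621199 0.09331946 0.0702078 ] [[ 0.8 -0.7]
 [ 0.5 -1. ]
 [-0.6  0.9]
 [-0.7  0.7]]
hL [ 0.4946 -0.0832  0.07  ] [ 0.0259 -0.1788]
hR [ 0.4404 -0.0847  0.07  ] [-0.0283 -0.1765]
frontbase [0.4872 0.0724 0.054 ] [ 0.0294 -0.023 ]
frontbase2 [0.4282 0.0688 0.054 ] [-0.0297 -0.0225]
blade? [0.422  0.0914 0.07  ] [-0.0343  0.0005]
caps mid [0.4596 0.0412 0.058 ] [-0.0003 -0.0522]
blockrearL [0.4913 0.01   0.054 ] [ 0.0291 -0.0856]
blockrearR [0.4329 0.0082 0.054 ] [-0.0292 -0.0832]
```

```bash
cat >> h.py <<'E'
from scipy.spatial.transform import Rotation as Ro
q=np.load("q.npy"); a=q[2]; RS=np.array([[np.cos(a),-np.sin(a),0],[np.sin(a),np.cos(a),0],[0,0,1]])
def st2w(p): return RS@np.array(p)+[q[0],q[1],0]
def w2st(p): return RS.T@(np.array(p)-[q[0],q[1],0])
def where(s):
    R=Ro.from_euler("xyz",s["tool_rot"]).as_matrix(); print("t",s["time"],"st pos mm",(w2st(s["tcp_pos"])*1e3).round(1),"F",(RS.T@s["contact_force"]).round(2),"grip",round(s["grip_width"],3))
    print("tool axes in station:\n",(RS.T@R).round(4)); return R
E
python3 - <<'E'
from h import *
from cell import env
s=env.state(); R=where(s)
# yaw about tool x so that tool y = +-station x
for sg in (1,-1):
    yt=R.T@RS@np.array([sg,0,0]); print(sg,"yaw deg",np.degrees(np.arctan2(yt[2],yt[1])))
t=st2w([.043,-.205,.30]); print("target w",t,"shift in tool",R.T@(t-s["tcp_pos"]))
E
```

```text
t 0.15 st pos mm [-285.8  486.1  404. ] F [ 0.   -0.72  0.58] grip 1.001
tool axes in station:
 [[-6.00e-04  3.06e-01  9.52e-01]
 [-1.50e-03  9.52e-01 -3.06e-01]
 [-1.00e+00 -1.60e-03 -2.00e-04]]
1 yaw deg 72.17910736144552
-1 yaw deg -107.82089263855448
target w [ 0.51348683 -0.10815905  0.3       ] shift in tool [ 0.10476335 -0.55718512  0.52451558]
```

Call:
apply_moves --series "0 -0.035 0.033 0;0 -0.035 0.033 0;0 -0.035 0.033 0;0 -0.035 0.033 0;0 -0.035 0.033 0;0 -0.035 0.033 0;0 -0.035 0.033 0;0 -0.035 0.033 0" --claw 1

```text
time: 0.95
tcp_pos: [0.327, 0.2217, 0.4047]
tool_rot: [0.92, 1.571, 0.68]
contact_force: [2.2, 0.8, -0.4]
grip_width: 1.004
```

Call:
apply_moves --series "0 -0.035 0.033 0;0 -0.035 0.033 0;0 -0.035 0.033 0;0 -0.035 0.033 0;0 -0.035 0.033 0;0 -0.035 0.033 0;0 -0.035 0.033 0;0 -0.032 0.030 0"

```text
time: 1.75
tcp_pos: [0.5148, -0.1099, 0.4044]
tool_rot: [2.219, 1.571, 1.977]
contact_force: [0.6, 0.9, 0.3]
grip_width: 1.002
```

Call:
apply_moves --series "0 0 0 8.2;0 0 0 8;0 0 0 8;0 0 0 8;0 0 0 8;0 0 0 8;0 0 0 8;0 0 0 8;0 0 0 8;0 0 0 0"

```text
time: 2.75
tcp_pos: [0.514, -0.1077, 0.4044]
tool_rot: [-2.061, 1.57, 2.721]
contact_force: [-0.9, -0.0, 0.9]
grip_width: 0.996
```

Run:
```python
from h import *
from cell import env
s=env.state(); R=where(s); print(s["joints"].round(2))
t=st2w([.043,-.205,.28]); print("shift in tool",R.T@(t-s["tcp_pos"]))
```

```text
t 2.75 st pos mm [  43.6 -204.5  404.4] F [-0.88  0.03  0.88] grip 0.996
tool axes in station:
 [[-6.e-04  1.e+00 -1.e-04]
 [ 3.e-04 -1.e-04 -1.e+00]
 [-1.e+00 -6.e-04 -3.e-04]]
[-0.33  0.28 -0.06  1.23  0.    1.17]
shift in tool [ 0.12436858 -0.00047953  0.00050074]
```

Call:
apply_moves --series "0.025 0 0 0;0.025 0 0 0;0.025 0 0 0;0.025 0 0 0;0.02 0 0 0;0 0 0 0"

```text
time: 3.35
tcp_pos: [0.5125, -0.1071, 0.2817]
tool_rot: [-1.984, 1.564, 2.801]
contact_force: [0.2, 0.2, -0.3]
grip_width: 1.001
```

Run:
```python
from h import *
from cell import env, vision
import cv2
f=vision.grab_frame("scene"); print(proj("scene",[st2w([.043,-.13,.08]),st2w([.1,-.2,.11])]))
c=f["img"][90:240,160:310]
g=vision.grab_frame("top")["img"][170:320,180:330]
cv2.imwrite("pics/s1.png",cv2.resize(np.hstack([c,g]),(800,400),interpolation=cv2.INTER_CUBIC)); where(env.state())
```

```text
[[215.83617211 189.83741625]
 [210.68935403 203.67890173]]
t 3.45 st pos mm [  43.6 -204.5  284.8] F [0.37 0.7  0.05] grip 0.999
tool axes in station:
 [[-9.0e-04  1.0e+00  1.3e-03]
 [ 5.0e-04  1.3e-03 -1.0e+00]
 [-1.0e+00 -9.0e-04 -5.0e-04]]
```

View pics/s1.png

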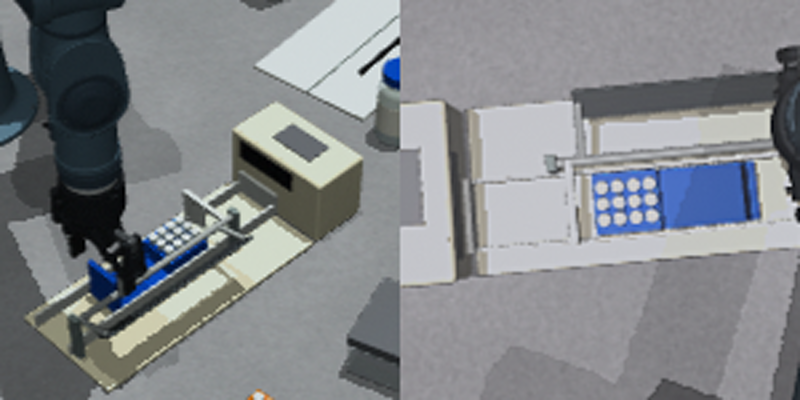

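The left half shows the outer fingertip at (132,290), over the press bar. The top view puts the hand behind the handle. Next I descend gently.

Call:
apply_moves --series "0.01 0 0 0;0.01 0 0 0;0.005 0 0 0;0.005 0 0 0;0.005 0 0 0;0.005 0 0 0;0.005 0 0 0;0.005 0 0 0;0.005 0 0 0;0 0 0 0"

```text
time: 4.45
tcp_pos: [0.514, -0.1077, 0.2291]
tool_rot: [-2.02, 1.57, 2.762]
contact_force: [0.6, -0.4, 2.1]
grip_width: 1.001
```

Call:
apply_moves --series "0.004 0 0 0;0.004 0 0 0;0.004 0 0 0;0.002 0 0 0;0 0 0 0;0 0 0 0"

```text
time: 5.05
tcp_pos: [0.514, -0.1076, 0.2155]
tool_rot: [-2.441, 1.57, 2.341]
contact_force: [-3.8, -0.0, 2.7]
grip_width: 0.996
```

Run:
```python
from h import *
from cell import env, vision
import cv2
f=vision.grab_frame("scene")
c=f["img"][110:230,160:280]
cv2.imwrite("pics/s2.png",cv2.resize(c,(600,600),interpolation=cv2.INTER_CUBIC)); where(env.state())
def gate(th):  # bar end & blade low edge, rotated about the shaft
    out=[]
    for x,y,z in [(.095,-.01,.084),(.095,-.25,.084),(-.036,0,.028),(-.036,0,.071)]:
        dx,dz=x-.042,z-.07; out.append(st2w([.042+dx*np.cos(th)+dz*np.sin(th),y,.07-dx*np.sin(th)+dz*np.cos(th)]))
    return proj("scene",out)
for th in(0,.6,.7,.8,.9): print(th,((gate(th)-[160,110])*5+2).round(0).tolist())
```

```text
t 5.1 st pos mm [  43.6 -204.5  215.7] F [-4.08 -0.32  3.22] grip 1.0
tool axes in station:
 [[-1.e-04  1.e+00 -2.e-04]
 [ 5.e-04 -2.e-04 -1.e+00]
 [-1.e+00 -1.e-04 -5.e-04]]
0 [[462.0, 348.0], [194.0, 534.0], [347.0, 304.0], [345.0, 261.0]]
0.6 [[461.0, 380.0], [196.0, 565.0], [335.0, 246.0], [356.0, 226.0]]
0.7 [[459.0, 383.0], [195.0, 568.0], [336.0, 238.0], [361.0, 223.0]]
0.8 [[456.0, 386.0], [193.0, 571.0], [338.0, 231.0], [366.0, 220.0]]
0.9 [[453.0, 388.0], [190.0, 573.0], [340.0, 224.0], [371.0, 219.0]]
```

View pics/s2.png

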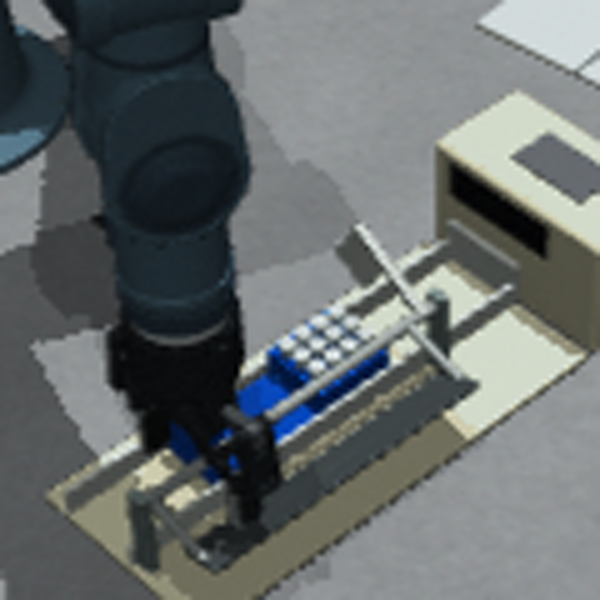

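The blade's lower corner is at (338,245) and its upper end at (360,225), so the gate is at about 0.65 rad. I'll go 6 mm lower.

Call:
apply_moves --series "0.002 0 0 0;0.002 0 0 0;0.002 0 0 0;0 0 0 0;0 0 0 0;0 0 0 0"

```text
time: 5.7
tcp_pos: [0.5144, -0.1077, 0.2098]
tool_rot: [1.543, 1.57, 0.042]
contact_force: [-3.1, -0.3, 2.7]
grip_width: 1.003
```

Run:
```python
from h import *
from cell import env, vision
import cv2
f=vision.grab_frame("scene")
c=f["img"][140:210,200:270]
cv2.imwrite("pics/s3.png",cv2.resize(c,(560,560),interpolation=cv2.INTER_CUBIC)); where(env.state())
def gate(th):
    out=[]
    for x,y,z in [(.095,-.01,.084),(-.036,0,.028),(-.036,-.0035,.071)]:
        dx,dz=x-.042,z-.07; out.append(st2w([.042+dx*np.cos(th)+dz*np.sin(th),y,.07-dx*np.sin(th)+dz*np.cos(th)]))
    return proj("scene",out)
for th in(.6,.7,.8,.9): print(th,((gate(th)-[200,140])*8+4).round(0).tolist())
print("shaft end",((proj("scene",[st2w([.042,0.016,.08])])-[200,140])*8+4).round())
```

```text
t 5.75 st pos mm [  43.9 -204.6  209.8] F [-3.48 -0.03  3.98] grip 0.999
tool axes in station:
 [[ 6.e-04  1.e+00 -3.e-04]
 [-1.e-04 -3.e-04 -1.e+00]
 [-1.e+00  6.e-04  1.e-04]]
0.6 [[418.0, 369.0], [217.0, 154.0], [245.0, 126.0]]
0.7 [[415.0, 374.0], [218.0, 141.0], [252.0, 121.0]]
0.8 [[411.0, 379.0], [221.0, 130.0], [260.0, 117.0]]
0.9 [[406.0, 382.0], [225.0, 119.0], [269.0, 115.0]]
shaft end [[378. 234.]]
```

View pics/s3.png

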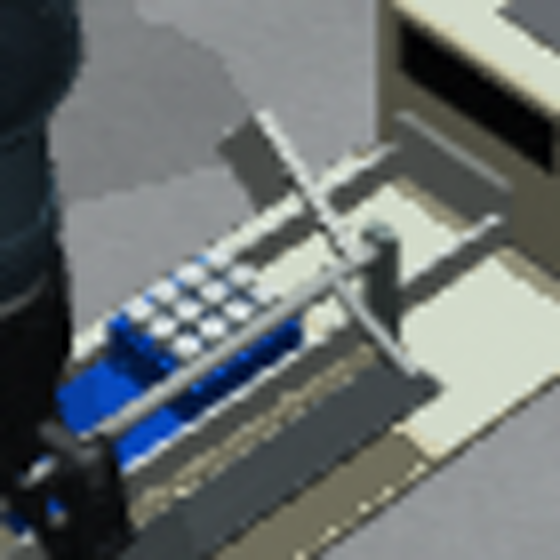

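The lower corner is at (220,145), the arm end at (258,112) and the bar's end corner at (440,385). That reads about 0.7 rad with some spread, so I'll add 4 mm for margin, hold, then start pushing.

Call:
apply_moves --series "0.002 0 0 0;0.002 0 0 0;0 0 0 0;0 0 0 0;0 0 0 0;0 0 0 0"

```text
time: 6.35
tcp_pos: [0.5143, -0.1077, 0.2058]
tool_rot: [1.377, 1.57, -0.124]
contact_force: [-3.7, -1.5, 4.7]
grip_width: 1.0
```

Call:
apply_moves --series "0 0 -0.004 0;0 0 -0.004 0;0 0 -0.004 0;0 0 -0.004 0;0 0 -0.004 0;0 0 -0.004 0;0 0 0 0;0 0 0 0"

```text
time: 7.15
tcp_pos: [0.5126, -0.0834, 0.2057]
tool_rot: [2.727, 1.57, 1.227]
contact_force: [0.8, -0.6, 3.5]
grip_width: 1.002
```

Run:
```python
from h import *
from cell import env, vision
import cv2
f=vision.grab_frame("scene")["img"][130:220,180:270]; g=vision.grab_frame("top")["img"][200:290,225:315]
cv2.imwrite("pics/s4.png",cv2.resize(np.hstack([f,g]),(800,400),interpolation=cv2.INTER_CUBIC)); where(env.state())
```

```text
t 7.25 st pos mm [  43.8 -180.2  205.6] F [ 1.95 -0.23  2.57] grip 0.999
tool axes in station:
 [[ 4.0e-04  1.0e+00  0.0e+00]
 [ 1.4e-03  0.0e+00 -1.0e+00]
 [-1.0e+00  4.0e-04 -1.4e-03]]
```

View pics/s4.png

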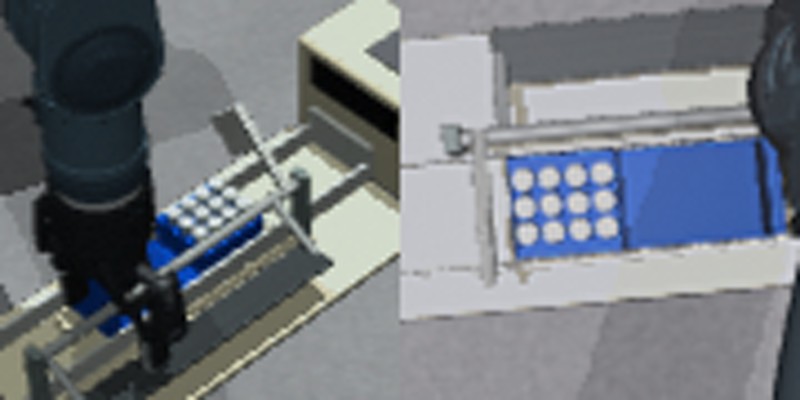

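Run:
```python
from h import *
k=400/90
for th in(.0,.6,.7,.8,.9):
    out=[]
    for x,y,z in [(-.036,-.0035,.028),(-.036,0,.071),(.111,-.01,.098)]:
        dx,dz=x-.042,z-.07; out.append(st2w([.042+dx*np.cos(th)+dz*np.sin(th),y,.07-dx*np.sin(th)+dz*np.cos(th)]))
    print(th,((proj("top",out)-[225,200])*k+[402,2]).round().tolist(),((proj("scene",out)-[180,130])*k+2).round().tolist())
for n,u,v,z in [("frontL",507,157,.054),("frontR",515,260,.054),("rearL",618,150,.054),("rearR",626,250,.054)]:
    p=ray("top",((u-402)/k+225,(v-2)/k+200),z); print(n,(w2st(p)*1e3).round(1))
```

```text
0.0 [[501.0, 271.0], [492.0, 273.0], [486.0, 10.0]] [[217.0, 184.0], [218.0, 144.0], [337.0, 219.0]]
0.6 [[499.0, 291.0], [487.0, 249.0], [489.0, 14.0]] [[206.0, 132.0], [228.0, 112.0], [340.0, 261.0]]
0.7 [[499.0, 290.0], [485.0, 240.0], [490.0, 18.0]] [[207.0, 125.0], [232.0, 109.0], [338.0, 266.0]]
0.8 [[498.0, 286.0], [484.0, 230.0], [491.0, 24.0]] [[208.0, 118.0], [236.0, 107.0], [336.0, 270.0]]
0.9 [[497.0, 281.0], [483.0, 219.0], [492.0, 31.0]] [[210.0, 113.0], [241.0, 106.0], [333.0, 274.0]]
frontL [ 29.6 -13.3  54. ]
frontR [-30.  -12.9  54. ]
rearL [ 28.  -78.3  54. ]
rearR [-29.8 -77.5  54. ]
```

The gate reads about 0.8 rad in both views: blade corner at (212,118) in the scene half, bar corner at (490,30) in the top half. The rack is at y ≈ -92 mm and moves with the finger. About 97 mm remain.

Call:
apply_moves --series "0 0 -0.005 0;0 0 -0.005 0;0 0 -0.005 0;0 0 -0.005 0;0 0 -0.005 0;0 0 -0.005 0;0 0 -0.005 0;0 0 -0.005 0;0 0 -0.005 0;0 0 0 0"

```text
time: 8.25
tcp_pos: [0.5092, -0.0379, 0.2057]
tool_rot: [-3.113, 1.569, 1.67]
contact_force: [0.8, -1.2, 2.6]
grip_width: 0.996
```

Call:
apply_moves --series "0 0 -0.005 0;0 0 -0.005 0;0 0 -0.005 0;0 0 -0.005 0;0 0 -0.005 0;0 0 -0.005 0;0 0 -0.005 0;0 0 -0.004 0;0 0 -0.003 0;0 0 0 0"

```text
time: 9.25
tcp_pos: [0.5063, 0.0036, 0.2057]
tool_rot: [3.128, 1.57, 1.628]
contact_force: [-0.1, -1.5, 3.3]
grip_width: 0.998
```

Run:
```python
from h import *
from cell import env, vision
import cv2
f=vision.grab_frame("scene")["img"][120:210,180:270]; g=vision.grab_frame("top")["img"][200:290,200:290]
cv2.imwrite("pics/s5.png",cv2.resize(np.hstack([f,g]),(800,400),interpolation=cv2.INTER_CUBIC)); where(env.state())
```

```text
t 9.35 st pos mm [ 43.6 -93.1 205.6] F [ 0.22 -1.03  2.55] grip 1.003
tool axes in station:
 [[-0.0e+00  1.0e+00  1.0e-04]
 [ 1.8e-03  1.0e-04 -1.0e+00]
 [-1.0e+00 -0.0e+00 -1.8e-03]]
```

View pics/s5.png

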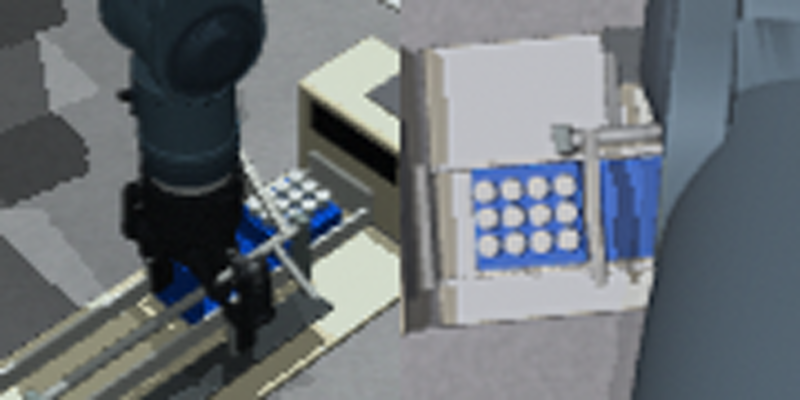

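Run:
```python
from h import *
k=400/90
for n,u,v,z in [("frontL",470,173,.054),("frontR",478,272,.054)]:
    p=ray("top",((u-402)/k+200,(v-2)/k+200),z); print(n,(w2st(p)*1e3).round(1),"origin y",w2st(p)[1]*1e3-78.5)
```

```text
frontL [27.8 73.9 54. ] origin y -4.641410752090337
frontR [-29.4  73.2  54. ] origin y -5.292643636321657
```

The rack front is at (470–478, 173–272), which puts the origin at about -5 mm, matching the finger offset. The gate is still open. I'll push 11 mm more, back off the handle, then rise slowly so the gate closes.

Call:
apply_moves --series "0 0 -0.003 0;0 0 -0.003 0;0 0 -0.003 0;0 0 -0.002 0;0 0 0 0;0 0 0 0;0 0 0 0"

```text
time: 10.05
tcp_pos: [0.5056, 0.0143, 0.2057]
tool_rot: [3.086, 1.57, 1.585]
contact_force: [0.2, -1.4, 2.4]
grip_width: 0.998
```

Call:
apply_moves --series "0 0 0.003 0;0 0 0.004 0;0 0 0.004 0;0 0 0.004 0;0 0 0 0"

```text
time: 10.55
tcp_pos: [0.5067, -0.0016, 0.2057]
tool_rot: [-0.516, 1.57, -2.018]
contact_force: [0.1, 0.2, 2.9]
grip_width: 0.998
```

Call:
apply_moves --series "-0.006 0 0 0;-0.006 0 0 0;-0.006 0 0 0;-0.006 0 0 0;-0.006 0 0 0;-0.006 0 0 0;-0.006 0 0 0;-0.006 0 0 0;-0.006 0 0 0;-0.01 0 0 0"

```text
time: 11.55
tcp_pos: [0.5065, -0.0009, 0.2699]
tool_rot: [-1.968, 1.57, 2.814]
contact_force: [-0.8, 0.1, -0.4]
grip_width: 1.005
```

Call:
apply_moves --series "-0.02 0 0 0;-0.03 0 0 0;-0.04 0 0 0;-0.04 0 0 0;0 -0.04 0.02 0;0 -0.04 0.03 0;0 -0.03 0.04 0;0 0 0.04 0;0 0 0.04 0;0 0 0 0"

```text
time: 12.55
tcp_pos: [0.409, -0.182, 0.4005]
tool_rot: [0.57, 1.568, -0.937]
contact_force: [0.9, 0.3, 0.3]
grip_width: 0.999
```

Run:
```python
from h import *
from cell import env, vision
import cv2
f=vision.grab_frame("scene")["img"][120:210,180:270]; g=vision.grab_frame("top")["img"][200:290,200:290]
cv2.imwrite("pics/s6.png",cv2.resize(np.hstack([f,g]),(800,400),interpolation=cv2.INTER_CUBIC)); where(env.state())
```

```text
t 12.65 st pos mm [ -66.5 -268.2  400. ] F [-0.21  0.05  0.58] grip 1.001
tool axes in station:
 [[ 3.0e-04  1.0e+00 -2.4e-03]
 [ 4.0e-04 -2.4e-03 -1.0e+00]
 [-1.0e+00  3.0e-04 -4.0e-04]]
```

View pics/s6.png

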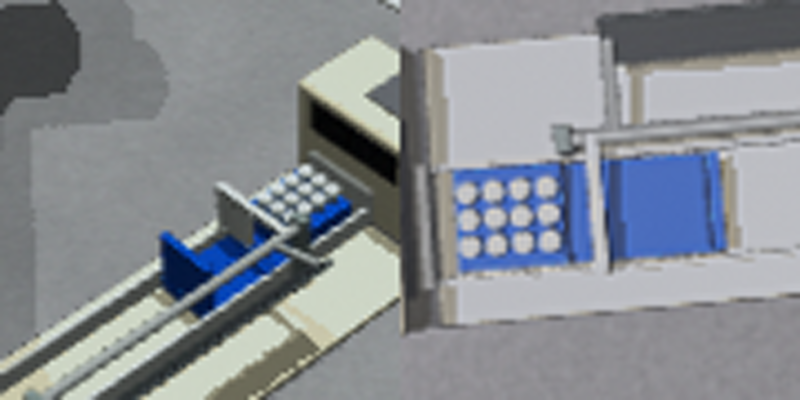

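The gate is shut: the blade is down at (590,140–270) in the top half, behind the block. The rack front is at about (453,170), so its origin is at roughly +6 mm. The arm is clear, so I'm handing in.

Run:
```python
from h import *
from cell import env
k=400/90
for u,v in [(453,172),(460,271)]:
    p=ray("top",((u-402)/k+200,(v-2)/k+200),.054); print((w2st(p)*1e3).round(1)-[0,78.5,0])
print(env.finish_job())
```

```text
[29.3  5.3 54. ]
[-28.    5.1  54. ]
the job is handed in; nothing more can be done
None
```

I loaded the rack and handed the job in at about 12.7 s of the 38 s allowed. No verdict came back, so success rests on my own checks.

- **Push:** One finger held the press bar down while the other pushed the rack about 105 mm by its handle. I then backed off the handle and rose slowly so the spring shut the gate.
- **Gate while pushing:** The pictures showed about 0.8 rad. Before I lowered the finger a further 4 mm, the readings were less certain: about 0.7 rad, varying by roughly 0.1.
- **Final picture:** The rack origin is at about +5 mm along the lane (allowed: -10.5 to +25 mm) and within 1 mm of the centre line. The gate is shut behind the tube block and the arm is clear.
- **Forces and bystanders:** Contact forces in the readings stayed at or below about 6 N. I did not measure the bystanders again afterwards, but no low move went near them.

No check failed. The forecast rack position (+6 mm) and the measured one (+5 mm) agreed to about 1 mm.

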